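# Shut the test box and set its pressure screw

### The job

The blue screened test box has a small board inside: push its windowed front door shut until it is fully home on its spring catch. Then turn the yellow wing thumbscrew on its roof clockwise (seen from above) until it seats, back it off a quarter turn, and finish while still gripping the thumbscrew there between the fingers: do not let go of it at the end. Leave the door shut and do not disturb the spool, flux bottle, tape roll, calculator, stamp or mug that stand around.

Things in the scene. Friction and masses are not known exactly. Their poses are not given: they have to be found in the camera images.
- test_box: blue sheet-metal test box, fixed to the desk, 130 deep (x) x 150 wide (y) x 110 high; steel foot flanges 20 stick out at the desk on both sides. Origin: centre of its underside; its open front faces its own -x, towards the robot; x points to its back, y to the door's hinge side, z up
- door_hinge (a point): point on the door's vertical hinge line, at the box's front left edge as the robot sees it, 85 above the desk (box frame: x -69, y +71); axes as the box's
- door_push (a point): good point to push on the door's outer face, near the free edge and the top: 115 from the hinge line, 85 above the desk, and 4 outside the leaf's middle plane. Its x axis points through the leaf into the box, its y axis along the leaf to the hinge; it turns with the door.
- door_knob (a point): tip of the door's black pull knob, 18 across, 25 out from the leaf's middle plane, 128 from the hinge, 30 above the desk (push on the door above it). The door leaf is grey with a clear window, 142 long, 8 thick, its lower edge 8 and its upper edge 104 above the desk
- test_door (a joint): door angle in rad: 0 = fully shut against the frame, grows as it opens towards the robot (seen from above the free edge swings to the box's -x), opens to 1.7. It moves freely; a spring ball catch resists with a few newtons at the free edge from about 0.09 and snaps in below about 0.04, and then keeps the door shut
- wing_head: yellow wing head of the thumbscrew, a flat upright bar 48 long (its x), 10 thick (its y), 24 high, with a red mark on top of its +x end. Origin: on the screw axis at the bar's underside, 124 above the desk, 14 above the box's roof; the screw axis is vertical and lies 15 behind the box's centre (box frame x +15, y 0). It keeps this height as it turns.
- screw_grip (a point): point on the screw axis in the middle of the wing bar, 136 above the desk; x axis along the bar, y across its 10 thickness, z up; it turns with the screw
- thumbscrew (a joint): screw angle in rad: 0 = seated (a hard stop), negative = backed off, down to -3.6. Clockwise seen from above (tightening) raises it. When the wings run parallel to the box's x axis with the red mark to the back, it reads 0. Running torque about 0.05 N m; it stays where it is left. At the start it is 0.5 to 1.4 short of the seat
- solder_spool: orange and white solder spool, 60 across, 47 high, standing behind the box; origin: centre of its underside
- flux_bottle: amber flux bottle, 30 across, 103 high; origin: centre of its underside
- kapton_tape: amber tape roll lying flat, 62 across, 12 high; origin: centre of its underside
- calculator: dark pocket calculator lying flat, 110 x 68 x 20; origin: centre of its underside
- stamp: small wooden hand stamp, 18 x 44 x 54 high; origin: centre of its underside
- mug: orange mug, 81 x 113 x 101 high; origin: centre of its underside

How it is judged:
By the outcome, as a careful person would: the job done as asked, in the order asked, and still so for the second after the job is handed in, while the arm keeps its last pose, push and grip.
It also fails if it takes over 64 s, if anything falls off the work surface, if the arm or the gripper's body presses on something with over 40 N, if the wrist force passes 120 N, or if a joint passes its speed limit or range.

### The arm

A 6-joint arm with a two-finger parallel gripper is mounted at the origin on a cart in front of the work surface, level with it; the furniture and walls round the work are solid. World frame = base frame: x ahead of the robot, y to its left, z up, the work surface at z = 0. Lengths are in m, angles in rad, forces in N, time in s.
With the tool pointing down it reaches from about 0.4 to 0.925 m from the base axis. Payload 12.5 kg.
Tool frame: the origin (TCP) lies at the very end of the fingers, on their centre line; the grasp point (between the pads) lies 19 mm behind it; z points along the fingers, y is the line along which they close (so a half turn about z gives the same grasp; the last joint's range is limited). The gripper opens to 95 mm and grips with 3 to 60 N. Pads are 20 mm wide; open, the fingers measure 119 mm over their backs; the gripper's body (75 mm by 180 mm) begins 59 mm behind the grasp point.
Start: joints at [-1.238, 0.491, 1.559, -0, 1.092, -0.106], TCP at [0.266, -0.566, 0.215] pointing down, gripper open.
Joint ranges: [-3.1, 3.1], [-0.84, 2.19], [0.05, 2.79], [-1.13, 4.28], [0.06, 2.93], [-2.69, 2.69]. Speed limits (rad/s): [2.22, 2.22, 2.79, 3.14, 3.14, 3.14].

### API

Orientations are given as [roll, pitch, yaw] about the fixed x, y, z axes, in that order (R = Rz(yaw) Ry(pitch) Rx(roll)).
In Python, from bench import arm gives the robot as it stands. The module is installed in compiled form; this text tells all that it offers.
- The arm moves only by the tool drive_tool, never from a script. Its argument "commands" is a list of rows, each an object of numbers: "rx", "ry", "rz": the turn, a rotation vector about the world's x, y, z in units of 6 degrees (1.0 is 6 degrees); "tx", "ty", "tz": the shift along the world's x, y, z in units of 25 mm (1.0 is 25 mm); "gripper": the opening, from 0 (shut) to 1 (fully open). In form: [{"rx": .., "ry": .., "rz": .., "tx": .., "ty": .., "tz": .., "gripper": ..}, ...]. A call has 1 to 8 rows; each row shifts and turns the commanded pose from where the row before left it; what a row does not reach is not made up. A row lasts 1/10 s, in which the tool goes at most 50 mm and 8.59 degrees, less where a joint would pass 70% of its speed; a pose out of reach is approached as far as the arm can. A call is refused whole if a number of a shift passes 1 or a number of a turn 1, either way. A call with a gripper value outside its range is refused whole. The fingers move at their own pace and stop on an object; "squeeze" is the grip in N (left out, the last holds). Time passes only in rows, so rows that do not move let the fingers close. It gives the time, the measured TCP pose, the force, the opening and the grip force at its end, in the units of the state.
- arm.get_state(): the state, without advancing time (a new reading comes with each control period).
- arm.read_camera(name): name is "side" or "top" or "wrist"; returns the picture (420x560x3 uint8, blue, green, red); there is no depth.
- arm.camera_info(name): a dict with "fov_y" (degrees; the focal length in pixels is half the picture's height over the tangent of half this angle, whatever the lens; pixels are square), "cx", "cy" (the principal point, pixels), "world_from_camera" (4x4, takes a point from camera to world coordinates). Camera axes: x right, y up, looking along -z (the intrinsics and any distortion apply to the point x, -y, -z); pixel columns grow to the right and rows downward; lengths in m; the calibration is good to about 2 mm. A picture is of the moment at which its call begins: read the wrist's pose just before it. camera_info takes no time and is no camera call; for the wrist camera it gives the pose at the moment of the call.
- arm.finish_job(): hands the job in; it is judged then, once.
The state is a dict: "time": time; "qpos": joint angles; "joint_vel": joint speeds; "tau": joint torques, N m; "eef_pos": TCP position; "tcp_rot": TCP orientation; "contact_force": force on the tool from outside, world axes, zero at the start; "moment": the same for the moment, N m; "opening": finger opening in m; "grasp_force": force on a finger pad.
Only numpy, scipy, OpenCV 4.12 (cv2) and the standard library are available. Lean on these libraries where they do the work, as an engineer would, in place of code of your own. Each camera call takes 0.05 s, during which the arm holds its last target. There are 200 camera calls.

## Working session

There is one attempt and no reset: what is moved stays moved. The work goes in short steps, Python scripts to look and compute and a tool call to move; the robot and the scene stay as the last step left them, time stands still between calls to the robot, and variables do not carry over. Pictures are saved under pics/ and viewed, at most 10 in all, crops included, and the job is handed in when it is done.

Besides the shell and the picture viewer there is one more tool, called after "Request:" as name(argument=value, ...), one argument or row to a line, values as JSON. drive_tool: Moves the arm, as the interface text tells. Its arguments: {"type":"object","properties":{"commands":{"type":"array"},"squeeze":{"type":"number"}},"required":["commands"]}

```bash
mkdir -p pics; python3 - <<'E'
from bench import arm
import cv2,numpy as np
np.set_printoptions(precision=4,suppress=True)
for n in("side","top"):
    im=arm.read_camera(n); cv2.imwrite(f"pics/{n}0.png",im)
    print(n,arm.camera_info(n))
s=arm.get_state();print(s)
E
```

```text
side {'fov_y': 44.82173794047028, 'cx': 275.46168571475874, 'cy': 209.73282031277816, 'world_from_camera': array([[-0.9968,  0.061 , -0.0519,  0.4692],
       [-0.0779, -0.5901,  0.8036,  1.1315],
       [ 0.0184,  0.805 ,  0.5929,  1.0115],
       [ 0.    ,  0.    ,  0.    ,  1.    ]])}
top {'fov_y': 48.13451787986985, 'cx': 274.3783998737304, 'cy': 210.66748436181766, 'world_from_camera': array([[ 0.0241,  0.9852, -0.1694,  0.3431],
       [-0.9997,  0.0229, -0.0089, -0.0679],
       [-0.0049,  0.1696,  0.9855,  1.2697],
       [ 0.    ,  0.    ,  0.    ,  1.    ]])}
{'time': 0.1, 'qpos': array([-1.2376,  0.4915,  1.5594,  0.    ,  1.0917, -0.1056]), 'joint_vel': array([-0.001 , -0.0016,  0.0009,  0.    , -0.0006, -0.0022]), 'tau': array([  0.0032, -61.3625, -25.8604,   0.0694,   0.047 ,  -0.0001]), 'eef_pos': array([ 0.2655, -0.5656,  0.2141]), 'tcp_rot': array([-3.1406, -0.0001,  0.4388]), 'contact_force': array([-0.6957,  0.4924, -1.1998]), 'moment': array([ 0.0162, -0.0456, -0.0219]), 'grasp_force': 0.0, 'opening': 0.09495347766777243}
```

View pics/top0.png

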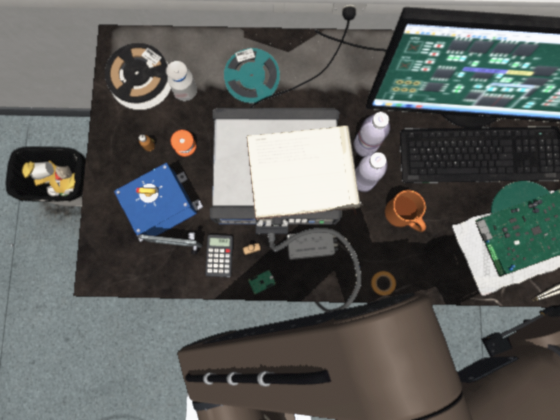

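View pics/side0.png

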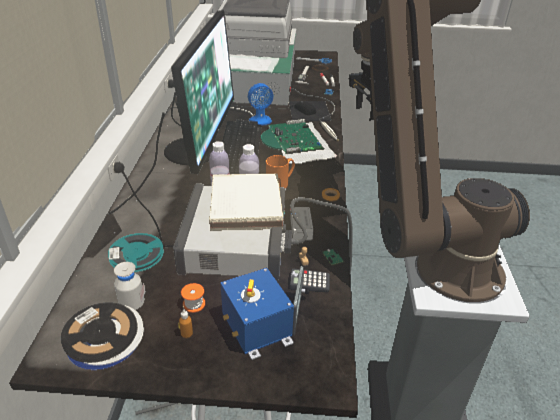

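The top view shows the blue box at about (157,200), the wing at (148,192), and the door leaf running from (140,237) to (200,243). The calculator is at (219,256), to the right of the door, with the stamp at (251,248).

```bash
cat > h.py <<'E'
from bench import arm
import cv2,numpy as np
np.set_printoptions(precision=4,suppress=True)
def ray(n,u,v,ci=None):
    c=ci or arm.camera_info(n); f=210/np.tan(np.radians(c['fov_y']/2)); T=c['world_from_camera']
    return T[:3,3],T[:3,:3]@np.array([(u-c['cx'])/f,-(v-c['cy'])/f,-1])
def plane(n,u,v,z,ci=None):
    o,d=ray(n,u,v,ci); return o+d*(z-o[2])/d[2]
def proj(n,p,ci=None):
    c=ci or arm.camera_info(n); f=210/np.tan(np.radians(c['fov_y']/2)); T=c['world_from_camera']
    q=T[:3,:3].T@(np.asarray(p)-T[:3,3]); return np.array([c['cx']-f*q[0]/q[2],c['cy']+f*q[1]/q[2]])
E
python3 - <<'E'
from h import *
for n in("top","side"):
    im=cv2.imread(f"pics/{n}0.png"); h=cv2.cvtColor(im,cv2.COLOR_BGR2HSV)
    x0,y0,x1,y1=(100,150,270,290) if n=="top" else (200,250,340,370)
    blue=cv2.inRange(h,(100,130,60),(125,255,255)); yel=cv2.inRange(h,(20,130,120),(33,255,255))
    for nm,m in(("blue",blue),("yel",yel)):
        k=np.zeros_like(m);k[y0:y1,x0:x1]=m[y0:y1,x0:x1]
        cs=sorted(cv2.findContours(k,0,2)[0],key=cv2.contourArea)[-1]
        r=cv2.minAreaRect(cs);print(n,nm,cv2.contourArea(cs),r)
        b=cv2.boxPoints(r)
        if n=="top":
            for q in b: print(plane(n,*q,0.11 if nm=="blue" else .148))
            if nm=="yel": print("c",plane(n,*r[0],.142))
    cv2.imwrite(f"pics/{n}c.png",cv2.resize(im[y0:y1,x0:x1],None,fx=4.5,fy=4.2 if 0 else 4.2,interpolation=2) if n=="top" else cv2.resize(im[y0:y1,x0:x1],None,fx=5,fy=5,interpolation=2))
E
```

```text
top blue 3464.5 ((154.33197021484375, 202.34837341308594), (60.038246154785156, 63.22722625732422), 61.50436782836914)
[0.5832 0.3531 0.11  ]
[0.665  0.2176 0.11  ]
[0.5304 0.1373 0.11  ]
[0.4515 0.271  0.11  ]
top yel 53.0 ((146.93443298339844, 191.22132873535156), (14.214112281799316, 5.522679805755615), 5.19442892074585)
[0.5712 0.2719 0.148 ]
[0.585  0.2717 0.148 ]
[0.5825 0.2369 0.148 ]
[0.5688 0.2372 0.148 ]
c [0.5781 0.2561 0.142 ]
side blue 3612.5 ((261.4357604980469, 308.5466003417969), (75.48359680175781, 62.334197998046875), 72.47443389892578)
side yel 28.5 ((250.59617614746094, 284.01922607421875), (4.3145551681518555, 8.43299388885498), 11.309932708740234)
```

View pics/topc.png

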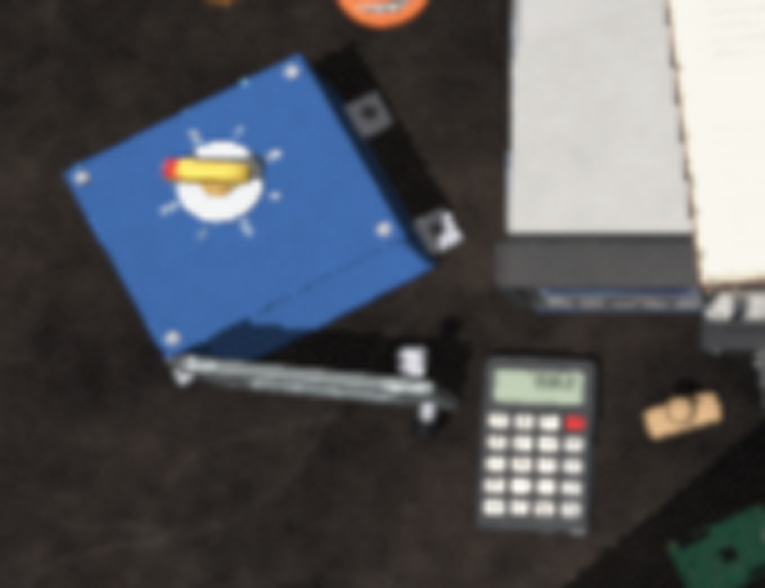

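View pics/sidec.png

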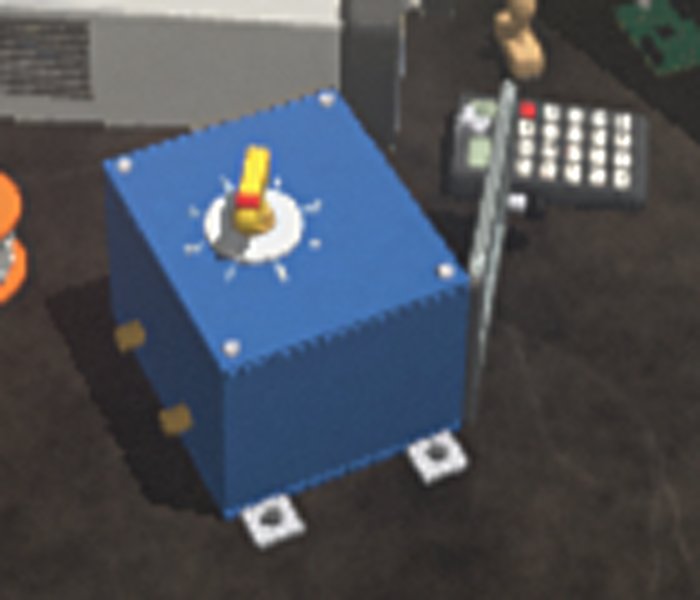

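```bash
python3 - <<'E'
from h import *
P=lambda u,v,z:plane("top",100+u/4.5,150+v/4.2,z)
from scipy.spatial import ConvexHull
# roof corners (top view, z=.11), and side view
bl,br,fr,fl=[P(*q,.11)[:2] for q in((65,175),(300,53),(435,265),(165,350))]
S=lambda u,v,z:plane("side",200+u/5,250+v/5,z)
sc=[S(*q,.11)[:2] for q in((228,370),(105,160),(335,92),(470,280))]
print("top",bl,br,fr,fl);print("side bl br fr fl",*sc)
for c in((bl,br,fr,fl),sc):
    c=np.array(c);e=(c[0]-c[3])+(c[1]-c[2]);f=(c[0]-c[1])+(c[3]-c[2])
    y=np.degrees(np.arctan2(e[1],e[0]));y2=np.degrees(np.arctan2(-f[0],f[1]))
    print("size",np.linalg.norm(e)/2,np.linalg.norm(f)/2,"centre",c.mean(0),"yaw",y,y2)
print("dial",P(218,182,.112),S(254,227,.112))
r=P(163,168,.148);e=P(258,172,.148);print("wing",r,e,np.degrees(np.arctan2(*(r-e)[1::-1])))
print("wing side",S(246,200,.148),S(258,150,.148))
hi=P(185,366,.104);fe=P(440,388,.104);print("door top",hi,fe,np.linalg.norm(hi-fe),np.degrees(np.arctan2(*(fe-hi)[1::-1])))
hi=S(478,275,.104);fe=S(510,85,.104);print("door side",hi,fe,np.linalg.norm(hi-fe),np.degrees(np.arctan2(*(fe-hi)[1::-1])))
print("calc",P(490,360,.02),P(595,360,.02),P(480,525,.02),"stamp",P(645,410,.054),"instr front",P(510,240,.1))
E
```

```text
top [0.5818 0.3474] [0.6604 0.2202] [0.5318 0.1368] [0.4774 0.2834]
side bl br fr fl [0.5816 0.3557] [0.6596 0.227 ] [0.5499 0.1665] [0.4741 0.29  ]
size 0.1378347441225795 0.15219247865367808 centre [0.5628 0.2469] yaw 32.30789831708503 25.92456520454838
size 0.12565611315329958 0.14773696375509177 centre [0.5663 0.2598] yaw 30.14611743681613 31.366136580020157
dial [0.579  0.2606 0.112 ] [0.58   0.2674 0.112 ]
wing [0.5793 0.2808 0.148 ] [0.5781 0.229  0.148 ] 88.68771746677419
wing side [0.5814 0.285  0.148 ] [0.5796 0.2513 0.148 ]
door top [0.4688 0.2734 0.104 ] [0.459  0.1313 0.104 ] 0.14247049880604348 -93.92889796053066
door side [0.4704 0.2809 0.104 ] [0.4599 0.1458 0.104 ] 0.13542320376774297 -94.4443214515815
calc [0.4859 0.1168 0.02  ] [0.4874 0.0544 0.02  ] [0.3817 0.1177 0.02  ] stamp [0.4532 0.0211 0.054 ] instr front [0.5497 0.0972 0.1   ]
```

Request:
drive_tool(
  commands=[
    {"tx": 0.8,"ty": 1,"tz": 0.5,"rz": 0.5,"gripper": 0},
    {"tx": 0.8,"ty": 1,"tz": 0.5,"rz": 0.5,"gripper": 0},
    {"tx": 0.8,"ty": 1,"gripper": 0},
    {"tx": 0.8,"ty": 1,"gripper": 0},
    {"tx": 0.8,"ty": 1,"gripper": 0},
    {"tx": 0.8,"ty": 1,"gripper": 0},
    {"tx": 0.8,"ty": 1,"gripper": 0},
    {"tx": 0.6,"ty": 1,"gripper": 0},
  ],
)

```text
validation failed for argument at $.co...
```

Request:
drive_tool(
  commands=[
    {"ty": 1,"gripper": 0},
    {"ty": 1,"gripper": 0},
    {"ty": 1,"gripper": 0},
    {"ty": 1,"gripper": 0},
    {"ty": 1,"gripper": 0},
    {"ty": 1,"gripper": 0},
    {"ty": 1,"gripper": 0},
    {"ty": 1,"gripper": 0},
  ],
)

```text
validation failed for argument at $.co...
```

Request:
drive_tool(
  commands=[
    {"ty": 1,"gripper": 0},
    {"ty": 1,"gripper": 0},
    {"ty": 1,"gripper": 0},
    {"ty": 1,"gripper": 0},
    {"ty": 1,"gripper": 0},
    {"ty": 1,"gripper": 0},
    {"ty": 1,"gripper": 0},
    {"ty": 1,"gripper": 0},
  ],
)

```text
validation failed for argument at $.co...
```

Request:
drive_tool(
  commands=[
    {"ty": 1,"gripper": 0},
    {"ty": 1,"gripper": 0},
    {"ty": 0.8,"gripper": 0},
    {"gripper": 0},
    {"gripper": 0},
  ],
)

```text
validation failed for argument at $.co...
```

```bash
python3 - <<'E'
from h import *
s=arm.get_state();print(s)
ci=arm.camera_info("wrist");im=arm.read_camera("wrist");cv2.imwrite("pics/w1.png",im);print(ci)
E
```

```text
{'time': 0.1, 'qpos': array([-1.2376,  0.4915,  1.5594,  0.    ,  1.0917, -0.1056]), 'joint_vel': array([-0.001 , -0.0016,  0.0009,  0.    , -0.0006, -0.0022]), 'tau': array([  0.0032, -61.3625, -25.8604,   0.0694,   0.047 ,  -0.0001]), 'eef_pos': array([ 0.2655, -0.5656,  0.2141]), 'tcp_rot': array([-3.1406, -0.0001,  0.4388]), 'contact_force': array([-0.6957,  0.4924, -1.1998]), 'moment': array([ 0.0162, -0.0456, -0.0219]), 'grasp_force': 0.0, 'opening': 0.09495347766777243}
{'fov_y': 64.66791150834318, 'cx': 281.7683422746496, 'cy': 212.51276966568633, 'world_from_camera': array([[ 0.4244,  0.8673,  0.26  ,  0.3388],
       [-0.9055,  0.4068,  0.1213, -0.5308],
       [-0.0006, -0.2869,  0.958 ,  0.3839],
       [ 0.    ,  0.    ,  0.    ,  1.    ]])}
```

View pics/w1.png

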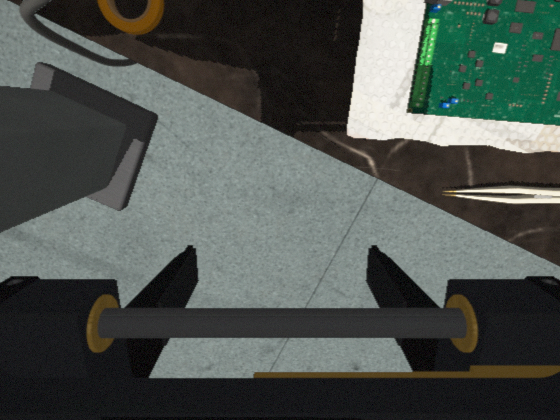

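The moves were refused, so the arm is still at its start; the wrist picture shows only the floor, the desk edge and the fingers. I'll send full rows.

Request:
drive_tool(
  commands=[
    {"rx": 0,"ry": 0,"rz": 0.5,"tx": 0.8,"ty": 1,"tz": 0.5,"gripper": 0},
    {"rx": 0,"ry": 0,"rz": 0.5,"tx": 0.8,"ty": 1,"tz": 0.5,"gripper": 0},
    {"rx": 0,"ry": 0,"rz": 0,"tx": 0.8,"ty": 1,"tz": 0,"gripper": 0},
    {"rx": 0,"ry": 0,"rz": 0,"tx": 0.8,"ty": 1,"tz": 0,"gripper": 0},
    {"rx": 0,"ry": 0,"rz": 0,"tx": 0.8,"ty": 1,"tz": 0,"gripper": 0},
    {"rx": 0,"ry": 0,"rz": 0,"tx": 0.8,"ty": 1,"tz": 0,"gripper": 0},
    {"rx": 0,"ry": 0,"rz": 0,"tx": 0.8,"ty": 1,"tz": 0,"gripper": 0},
    {"rx": 0,"ry": 0,"rz": 0,"tx": 0.6,"ty": 1,"tz": 0,"gripper": 0},
  ],
)

```text
time: 0.95
eef_pos: [0.4214, -0.3646, 0.2395]
tcp_rot: [-3.141, -0.0, 0.544]
contact_force: [0.8, 0.3, -0.2]
opening: 0.0365
grasp_force: 0.0
```

Request:
drive_tool(
  commands=[
    {"rx": 0,"ry": 0,"rz": 0,"tx": 0,"ty": 1,"tz": 0,"gripper": 0},
    {"rx": 0,"ry": 0,"rz": 0,"tx": 0,"ty": 1,"tz": 0,"gripper": 0},
    {"rx": 0,"ry": 0,"rz": 0,"tx": 0,"ty": 1,"tz": 0,"gripper": 0},
    {"rx": 0,"ry": 0,"rz": 0,"tx": 0,"ty": 1,"tz": 0,"gripper": 0},
    {"rx": 0,"ry": 0,"rz": 0,"tx": 0,"ty": 1,"tz": 0,"gripper": 0},
    {"rx": 0,"ry": 0,"rz": 0,"tx": 0,"ty": 1,"tz": 0,"gripper": 0},
    {"rx": 0,"ry": 0,"rz": 0,"tx": 0,"ty": 1,"tz": 0,"gripper": 0},
    {"rx": 0,"ry": 0,"rz": 0,"tx": 0,"ty": 1,"tz": 0,"gripper": 0},
  ],
)

```text
time: 1.75
eef_pos: [0.4203, -0.1648, 0.2396]
tcp_rot: [-3.142, 0.0, 0.543]
contact_force: [-0.1, -0.2, 0.6]
opening: 0.0006
grasp_force: 0.0
```

Request:
drive_tool(
  commands=[
    {"rx": 0,"ry": 0,"rz": 0,"tx": 0,"ty": 1,"tz": 0,"gripper": 0},
    {"rx": 0,"ry": 0,"rz": 0,"tx": 0,"ty": 1,"tz": 0,"gripper": 0},
    {"rx": 0,"ry": 0,"rz": 0,"tx": 0,"ty": 1,"tz": 0,"gripper": 0},
    {"rx": 0,"ry": 0,"rz": 0,"tx": 0,"ty": 1,"tz": 0,"gripper": 0},
    {"rx": 0,"ry": 0,"rz": 0,"tx": 0,"ty": 1,"tz": 0,"gripper": 0},
    {"rx": 0,"ry": 0,"rz": 0,"tx": 0,"ty": 1,"tz": 0,"gripper": 0},
    {"rx": 0,"ry": 0,"rz": 0,"tx": 0,"ty": 1,"tz": 0,"gripper": 0},
    {"rx": 0,"ry": 0,"rz": 0,"tx": 0,"ty": 1,"tz": 0,"gripper": 0},
  ],
)

```text
time: 2.55
eef_pos: [0.4204, 0.0352, 0.2396]
tcp_rot: [3.142, 0.0, 0.543]
contact_force: [0.4, -0.8, 0.2]
opening: 0.0004
grasp_force: 0.0
```

Request:
drive_tool(
  commands=[
    {"rx": 0,"ry": 0,"rz": 0,"tx": 0,"ty": 1,"tz": 0,"gripper": 0},
    {"rx": 0,"ry": 0,"rz": 0,"tx": 0,"ty": 1,"tz": 0,"gripper": 0},
    {"rx": 0,"ry": 0,"rz": 0,"tx": 0,"ty": 1,"tz": 0,"gripper": 0},
    {"rx": 0,"ry": 0,"rz": 0,"tx": 0,"ty": 0.8,"tz": 0,"gripper": 0},
    {"rx": 0,"ry": 0,"rz": 0,"tx": 0,"ty": 0,"tz": 0,"gripper": 0},
  ],
)

```text
time: 3.05
eef_pos: [0.4203, 0.1307, 0.2395]
tcp_rot: [-3.141, 0.0, 0.546]
contact_force: [0.3, -0.5, 0.5]
opening: 0.0008
grasp_force: 0.0
```

```bash
python3 - <<'E'
from h import *
s=arm.get_state();print(s['qpos'],s['eef_pos'],s['tcp_rot'],s['time'])
ci=arm.camera_info("wrist");im=arm.read_camera("wrist");cv2.imwrite("pics/w2.png",im);np.save("w2.npy",ci['world_from_camera'])
E
```

```text
[0.1511 0.1967 1.9525 0.0001 0.9926 1.176 ] [0.4203 0.1307 0.2395] [-3.1414  0.0001  0.5458] 3.05
```

View pics/w2.png

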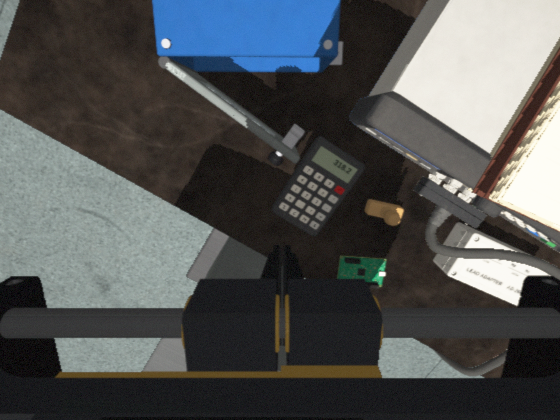

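The wrist view shows the box's roof front edge at row ~57 (155 to 340), the hinge at (165,62), the door's free edge near (290,155), and the calculator to its right, below the finger height I will use.

```bash
python3 - <<'E'
from h import *
im=cv2.imread("pics/w2.png");h=cv2.cvtColor(im,cv2.COLOR_BGR2HSV)
m=cv2.inRange(h,(100,130,130),(125,255,255))
for c in(165,190,230,270,300,325): 
    r=np.where(m[:100,c])[0].max(); print(c,r,im[50:75:3,c].tolist()[-6:])
ci=arm.camera_info("wrist")
for q,z in(((157,57),.11),((338,57),.11),((165,62),.104),((172,66),.104),((285,153),.104),((292,157),.104),((282,245),.24)):
    print(q,plane("wrist",*q,z,ci))
E
```

```text
165 55 [[110, 110, 112], [111, 111, 114], [167, 170, 168], [93, 94, 95], [38, 40, 50], [43, 49, 57]]
190 55 [[70, 46, 24], [69, 44, 27], [67, 40, 16], [55, 45, 39], [58, 61, 60], [64, 66, 62]]
230 57 [[91, 55, 27], [93, 59, 33], [92, 56, 26], [90, 55, 27], [69, 45, 26], [22, 28, 25]]
270 71 [[212, 128, 63], [209, 127, 59], [210, 129, 61], [211, 127, 58], [170, 104, 53], [35, 37, 47]]
300 68 [[213, 131, 60], [213, 131, 60], [216, 132, 63], [204, 125, 56], [90, 54, 26], [24, 27, 31]]
325 31 [[70, 42, 24], [67, 43, 23], [69, 47, 27], [55, 40, 27], [17, 21, 23], [26, 29, 34]]
(157, 57) [0.474  0.2832 0.11  ]
(338, 57) [0.5515 0.1555 0.11  ]
(165, 62) [0.4737 0.278  0.104 ]
(172, 66) [0.4739 0.2716 0.104 ]
(285, 153) [0.4612 0.1516 0.104 ]
(292, 157) [0.4614 0.1442 0.104 ]
(282, 245) [0.4303 0.1362 0.24  ]
```

Request:
drive_tool(
  commands=[
    {"rx": 0,"ry": 0,"rz": 0,"tx": 0,"ty": 0.8,"tz": -1,"gripper": 0},
    {"rx": 0,"ry": 0,"rz": 0,"tx": 0,"ty": 0,"tz": -1,"gripper": 0},
    {"rx": 0,"ry": 0,"rz": 0,"tx": 0,"ty": 0,"tz": -1,"gripper": 0},
    {"rx": 0,"ry": 0,"rz": 0,"tx": 0,"ty": 0,"tz": -1,"gripper": 0},
    {"rx": 0,"ry": 0,"rz": 0,"tx": 0,"ty": 0,"tz": -1,"gripper": 0},
    {"rx": 0,"ry": 0,"rz": 0,"tx": 0,"ty": 0,"tz": -1,"gripper": 0},
    {"rx": 0,"ry": 0,"rz": 0,"tx": 0,"ty": 0,"tz": -0.8,"gripper": 0},
    {"rx": 0,"ry": 0,"rz": 0,"tx": 0,"ty": 0,"tz": 0,"gripper": 0},
  ],
)

```text
time: 3.9
eef_pos: [0.4196, 0.1481, 0.0679]
tcp_rot: [-3.14, 0.004, 0.543]
contact_force: [0.5, 0.9, 0.2]
opening: 0.0008
grasp_force: 0.0
```

Request:
drive_tool(
  commands=[
    {"rx": 0,"ry": 0,"rz": 0,"tx": 0.4,"ty": 0.1,"tz": 0,"gripper": 0},
    {"rx": 0,"ry": 0,"rz": 0,"tx": 0.4,"ty": 0.1,"tz": 0,"gripper": 0},
    {"rx": 0,"ry": 0,"rz": 0,"tx": 0.4,"ty": 0.1,"tz": 0,"gripper": 0},
    {"rx": 0,"ry": 0,"rz": 0,"tx": 0.4,"ty": 0.1,"tz": 0,"gripper": 0},
    {"rx": 0,"ry": 0,"rz": 0,"tx": 0.4,"ty": 0.1,"tz": 0,"gripper": 0},
    {"rx": 0,"ry": 0,"rz": 0,"tx": 0.4,"ty": 0.1,"tz": 0,"gripper": 0},
  ],
)

```text
time: 4.5
eef_pos: [0.4815, 0.1645, 0.0698]
tcp_rot: [3.141, -0.0, 0.544]
contact_force: [-0.4, -0.8, -0.1]
opening: 0.0006
grasp_force: 0.2
```

Request:
drive_tool(
  commands=[
    {"rx": 0,"ry": 0,"rz": 0,"tx": 0.3,"ty": 0.1,"tz": 0,"gripper": 0},
    {"rx": 0,"ry": 0,"rz": 0,"tx": 0.3,"ty": 0.1,"tz": 0,"gripper": 0},
    {"rx": 0,"ry": 0,"rz": 0,"tx": 0.2,"ty": 0.1,"tz": 0,"gripper": 0},
    {"rx": 0,"ry": 0,"rz": 0,"tx": 0.2,"ty": 0.1,"tz": 0,"gripper": 0},
  ],
)

```text
time: 4.9
eef_pos: [0.5058, 0.1744, 0.0696]
tcp_rot: [-3.142, 0.0, 0.544]
contact_force: [-0.4, 0.0, -0.6]
opening: 0.0005
grasp_force: 0.2
```

Request:
drive_tool(
  commands=[
    {"rx": 0,"ry": 0,"rz": 0,"tx": 0.1,"ty": 0.06,"tz": 0,"gripper": 0},
    {"rx": 0,"ry": 0,"rz": 0,"tx": 0.1,"ty": 0.06,"tz": 0,"gripper": 0},
  ],
)

```text
time: 5.1
eef_pos: [0.51, 0.1769, 0.0695]
tcp_rot: [-3.141, 0.002, 0.544]
contact_force: [-2.1, -4.1, -0.3]
opening: 0.0008
grasp_force: 1.4
```

Request:
drive_tool(
  commands=[
    {"rx": 0,"ry": 0,"rz": 0,"tx": 0.1,"ty": 0.06,"tz": 0,"gripper": 0},
    {"rx": 0,"ry": 0,"rz": 0,"tx": 0.1,"ty": 0.06,"tz": 0,"gripper": 0},
  ],
)

```text
time: 5.3
eef_pos: [0.5155, 0.1803, 0.0697]
tcp_rot: [-3.142, 0.001, 0.544]
contact_force: [-11.9, -12.1, 6.3]
opening: 0.0003
grasp_force: 8.5
```

Request:
drive_tool(
  commands=[
    {"rx": 0,"ry": 0,"rz": 0,"tx": 0.1,"ty": 0.06,"tz": 0,"gripper": 0},
    {"rx": 0,"ry": 0,"rz": 0,"tx": 0,"ty": 0,"tz": 0,"gripper": 0},
  ],
)

```text
time: 5.5
eef_pos: [0.5153, 0.1803, 0.0697]
tcp_rot: [-3.141, 0.007, 0.544]
contact_force: [-13.6, -14.3, 11.8]
opening: 0.0006
grasp_force: 9.5
```

Request:
drive_tool(
  commands=[
    {"rx": 0,"ry": 0,"rz": 0,"tx": -0.6,"ty": -0.4,"tz": 0,"gripper": 0},
    {"rx": 0,"ry": 0,"rz": 0,"tx": -0.2,"ty": -0.1,"tz": 0.8,"gripper": 0},
    {"rx": 0,"ry": 0,"rz": 0,"tx": 0,"ty": 0,"tz": 1,"gripper": 0},
    {"rx": 0,"ry": 0,"rz": 0,"tx": 0,"ty": 0,"tz": 1,"gripper": 0},
    {"rx": 0,"ry": 0,"rz": 0,"tx": 0,"ty": 0,"tz": 1,"gripper": 0},
    {"rx": 0,"ry": 0,"rz": 0,"tx": 0,"ty": 0,"tz": 1,"gripper": 0.6},
    {"rx": 0,"ry": 0,"rz": 0,"tx": 0,"ty": 0,"tz": 1,"gripper": 0.6},
    {"rx": 0,"ry": 0,"rz": 0,"tx": 0,"ty": 0,"tz": 1,"gripper": 0.6},
  ],
)

```text
time: 6.3
eef_pos: [0.4981, 0.1694, 0.241]
tcp_rot: [3.141, -0.001, 0.544]
contact_force: [0.8, -0.1, 0.1]
opening: 0.019
grasp_force: 0.0
```

Request:
drive_tool(
  commands=[
    {"rx": 0,"ry": 0,"rz": 0,"tx": 0.6,"ty": 0.8,"tz": 0,"gripper": 0.6},
    {"rx": 0,"ry": 0,"rz": 0,"tx": 0.6,"ty": 0.8,"tz": 0,"gripper": 0.6},
    {"rx": 0,"ry": 0,"rz": 0,"tx": 0.6,"ty": 0.8,"tz": 0,"gripper": 0.6},
    {"rx": 0,"ry": 0,"rz": 0,"tx": 0.2,"ty": 0.4,"tz": 0,"gripper": 0.6},
    {"rx": 0,"ry": 0,"rz": 0,"tx": 0,"ty": 0,"tz": 0,"gripper": 0.6},
  ],
)

```text
time: 6.8
eef_pos: [0.5481, 0.2401, 0.2392]
tcp_rot: [-3.141, 0.0, 0.545]
contact_force: [0.1, 0.2, -0.9]
opening: 0.0555
grasp_force: 0.0
```

```bash
python3 - <<'E'
from h import *
s=arm.get_state();print(s['qpos'],s['eef_pos'],s['tcp_rot'],s['time'])
ci=arm.camera_info("wrist");im=arm.read_camera("wrist");cv2.imwrite("pics/w3.png",im)
h=cv2.cvtColor(im,cv2.COLOR_BGR2HSV)
for nm,lo,hi in(("yel",(20,110,90),(35,255,255)),("red",(0,150,90),(8,255,255))):
    m=cv2.inRange(h,lo,hi);m[250:]=0
    for c in sorted(cv2.findContours(m,0,2)[0],key=cv2.contourArea)[-2:]:
        r=cv2.minAreaRect(c);print(nm,cv2.contourArea(c),r,plane("wrist",*r[0],.148,ci))
E
```

```text
[0.3024 0.4296 1.5954 0.     1.1169 1.3285] [0.5481 0.2401 0.2392] [-3.1415  0.0003  0.5447] 6.8
yel 75.0 ((253.0, 97.0), (8.0, 10.0), 90.0) [0.616  0.3067 0.148 ]
yel 742.5 ((281.6463317871094, 162.3170928955078), (57.62812423706055, 23.113719940185547), 38.65980911254883) [0.5855 0.2634 0.148 ]
red 84.5 ((262.0477600097656, 155.1624298095703), (9.177999496459961, 12.849199295043945), 28.610458374023438) [0.5824 0.2793 0.148 ]
```

View pics/w3.png

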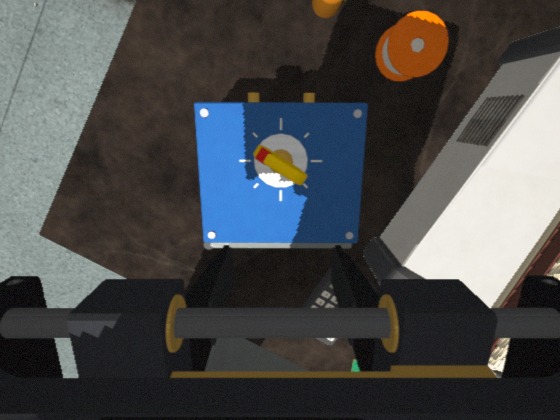

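The door now lies parallel along the box front at rows ~243–247. The dial centre is at (281,161) and the wing runs from its red end at (260,153) to (305,180).

```bash
python3 - <<'E'
from h import *
ci=arm.camera_info("wrist");im=cv2.imread("pics/w3.png");h=cv2.cvtColor(im,cv2.COLOR_BGR2HSV)
w=cv2.inRange(h,(0,0,95),(179,70,255))
k=np.zeros_like(w);k[128:196,245:322]=w[128:196,245:322]
pl=[plane("wrist",*q,.11,ci) for q in((195,103),(367,102),(359,244),(203,244))]
print(*pl)
d=pl[0]-pl[1];print("yaw back edge",np.degrees(np.arctan2(-d[0],d[1])));d=pl[3]-pl[2];print("front",np.degrees(np.arctan2(-d[0],d[1])),"centre",np.mean(pl,0))
for a,b in(((241,161),(322,161)),((281,120),(281,200))):
    print("ticks",plane("wrist",*a,.11,ci),plane("wrist",*b,.11,ci),(plane("wrist",*a,.11,ci)+plane("wrist",*b,.11,ci))/2)
# bright top face of the bar
m=cv2.inRange(h,(0,150,150),(35,255,255));m[:130]=0;m[200:]=0;m[:,:245]=0;m[:,322:]=0
c=max(cv2.findContours(m,0,2)[0],key=cv2.contourArea);r=cv2.minAreaRect(c);print(r)
for q in cv2.boxPoints(r): print(q,plane("wrist",*q,.148,ci))
print(plane("wrist",*r[0],.148,ci))
cv2.imwrite("pics/w3c.png",cv2.resize(im[110:210,230:340],None,fx=5,fy=5,interpolation=cv2.INTER_CUBIC))
E
```

```text
[0.5854 0.3495 0.11  ] [0.6623 0.2239 0.11  ] [0.5516 0.1547 0.11  ] [0.4734 0.284  0.11  ]
yaw back edge 31.483393351772058
front 31.160131948343196 centre [0.5682 0.253  0.11  ]
ticks [0.5625 0.2916 0.11  ] [0.6002 0.2293 0.11  ] [0.5814 0.2605 0.11  ]
ticks [0.6115 0.2792 0.11  ] [0.5501 0.2421 0.11  ] [0.5808 0.2607 0.11  ]
((282.8754577636719, 168.0270538330078), (40.797157287597656, 10.875235557556152), 32.735225677490234)
[262.7762 161.5704] [0.5779 0.2755 0.148 ]
[268.657  152.4224] [0.5864 0.2752 0.148 ]
[302.9747 174.4837] [0.5856 0.2431 0.148 ]
[297.0939 183.6317] [0.5769 0.2432 0.148 ]
[0.5817 0.2594 0.148 ]
```

View pics/w3c.png

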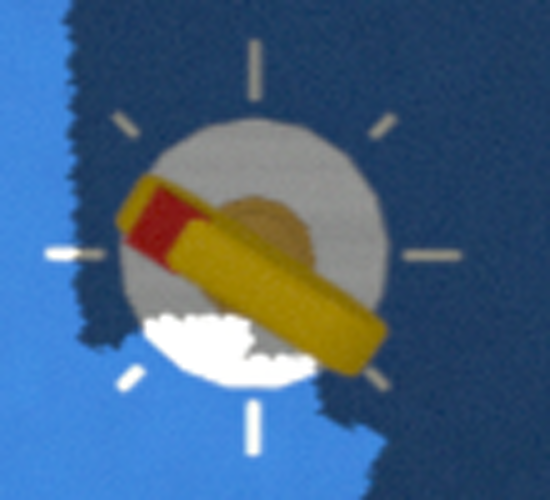

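The crop confirms the wing: bar about 89° in world yaw, against 31.3° for the box, so the screw is about 1.0 rad short. The axis is at about (0.581, 0.260).

Request:
drive_tool(
  commands=[
    {"rx": 0,"ry": 0,"rz": 1,"tx": 0.2,"ty": 0.1,"tz": 0,"gripper": 0.5},
    {"rx": 0,"ry": 0,"rz": 1,"tx": 0.2,"ty": 0.1,"tz": 0,"gripper": 0.5},
    {"rx": 0,"ry": 0,"rz": 1,"tx": 0.2,"ty": 0.1,"tz": 0,"gripper": 0.5},
    {"rx": 0,"ry": 0,"rz": 1,"tx": 0.2,"ty": 0.1,"tz": 0,"gripper": 0.5},
    {"rx": 0,"ry": 0,"rz": 1,"tx": 0.2,"ty": 0.1,"tz": 0,"gripper": 0.5},
    {"rx": 0,"ry": 0,"rz": 1,"tx": 0.2,"ty": 0.1,"tz": 0,"gripper": 0.5},
    {"rx": 0,"ry": 0,"rz": 1,"tx": 0.12,"ty": 0.1,"tz": 0,"gripper": 0.5},
    {"rx": 0,"ry": 0,"rz": 1,"tx": 0,"ty": 0.1,"tz": 0,"gripper": 0.5},
  ],
)

```text
time: 7.65
eef_pos: [0.5808, 0.2582, 0.2398]
tcp_rot: [-3.142, 0.0, 1.385]
contact_force: [0.5, -0.2, 0.3]
opening: 0.0474
grasp_force: 0.0
```

Request:
drive_tool(
  commands=[
    {"rx": 0,"ry": 0,"rz": 1,"tx": 0,"ty": 0,"tz": 0,"gripper": 0.5},
    {"rx": 0,"ry": 0,"rz": 0.6,"tx": 0,"ty": 0,"tz": 0,"gripper": 0.5},
    {"rx": 0,"ry": 0,"rz": 0,"tx": 0,"ty": 0,"tz": -1,"gripper": 0.5},
    {"rx": 0,"ry": 0,"rz": 0,"tx": 0,"ty": 0,"tz": -0.6,"gripper": 0.5},
    {"rx": 0,"ry": 0,"rz": 0,"tx": 0,"ty": 0,"tz": 0,"gripper": 0.5},
  ],
)

```text
time: 8.15
eef_pos: [0.5798, 0.258, 0.198]
tcp_rot: [-3.138, 0.001, 1.548]
contact_force: [-0.0, 0.0, -0.0]
opening: 0.0476
grasp_force: 0.0
```

```bash
python3 - <<'E'
from h import *
s=arm.get_state();print(s['qpos'],s['eef_pos'],s['tcp_rot'],s['time'])
im=arm.read_camera("wrist");cv2.imwrite("pics/w4.png",im)
E
```

```text
[ 0.3147  0.5219  1.5506 -0.0001  1.0725  0.3374] [0.5798 0.258  0.198 ] [-3.1384  0.0013  1.5482] 8.15
```

View pics/w4.png

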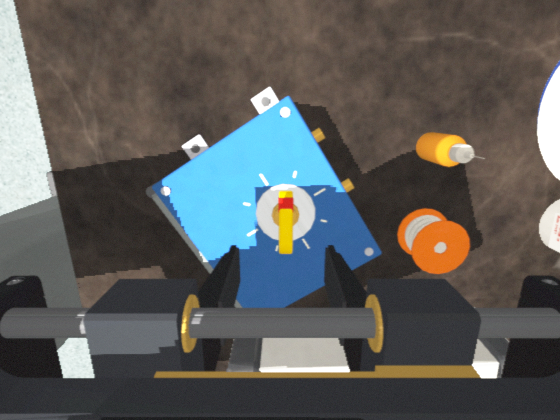

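The wing is vertical in the picture at column 286, between the fingers (235 and 332), so it is well aligned. I'll descend and grip.

Request:
drive_tool(
  commands=[
    {"rx": 0,"ry": 0,"rz": 0,"tx": 0.06,"ty": 0.08,"tz": -1,"gripper": 0.5},
    {"rx": 0,"ry": 0,"rz": 0,"tx": 0,"ty": 0,"tz": -1,"gripper": 0.5},
    {"rx": 0,"ry": 0,"rz": 0,"tx": 0,"ty": 0,"tz": -0.8,"gripper": 0.5},
    {"rx": 0,"ry": 0,"rz": 0,"tx": 0,"ty": 0,"tz": -0.3,"gripper": 0.5},
    {"rx": 0,"ry": 0,"rz": 0,"tx": 0,"ty": 0,"tz": 0,"gripper": 0.3},
  ],
  squeeze=15,
)

```text
time: 8.7
eef_pos: [0.5825, 0.261, 0.1224]
tcp_rot: [-3.141, 0.0, 1.549]
contact_force: [0.0, 0.1, 0.1]
opening: 0.044
grasp_force: 0.0
```

Request:
drive_tool(
  commands=[
    {"rx": 0,"ry": 0,"rz": 0,"tx": 0,"ty": 0,"tz": 0,"gripper": 0},
    {"rx": 0,"ry": 0,"rz": 0,"tx": 0,"ty": 0,"tz": 0,"gripper": 0},
    {"rx": 0,"ry": 0,"rz": 0,"tx": 0,"ty": 0,"tz": 0,"gripper": 0},
    {"rx": 0,"ry": 0,"rz": 0,"tx": 0,"ty": 0,"tz": 0,"gripper": 0},
    {"rx": 0,"ry": 0,"rz": 0,"tx": 0,"ty": 0,"tz": 0,"gripper": 0},
  ],
  squeeze=15,
)

```text
time: 9.2
eef_pos: [0.5823, 0.2613, 0.1228]
tcp_rot: [3.142, -0.0, 1.549]
contact_force: [-3.8, 0.7, 6.6]
opening: 0.016
grasp_force: 15.0
```

```bash
python3 - <<'E'
from h import *
s=arm.get_state();print(s)
E
```

```text
{'time': 9.2, 'qpos': array([0.3183, 0.6069, 1.6172, 0.0002, 0.9174, 0.3401]), 'joint_vel': array([-0.0008,  0.    , -0.0002,  0.0001,  0.0003,  0.0007]), 'tau': array([ -0.9535, -61.8765, -22.832 ,  -0.1768,  -1.0239,  -0.0087]), 'eef_pos': array([0.5823, 0.2613, 0.1228]), 'tcp_rot': array([ 3.1416, -0.0002,  1.5488]), 'contact_force': array([-3.8191,  0.7385,  6.5765]), 'moment': array([-0.0368,  0.6792, -0.0019]), 'grasp_force': 15.001339316368103, 'opening': 0.015987026424171217}
```

The opening is 16 mm, not 10, so the fingertips are pinching the hub just under the bar. I'll open, rise 6 mm and regrip.

Request:
drive_tool(
  commands=[
    {"rx": 0,"ry": 0,"rz": 0,"tx": 0,"ty": 0,"tz": 0,"gripper": 0.4},
    {"rx": 0,"ry": 0,"rz": 0,"tx": 0,"ty": 0,"tz": 0,"gripper": 0.4},
    {"rx": 0,"ry": 0,"rz": 0,"tx": 0,"ty": 0,"tz": 0.2,"gripper": 0.4},
    {"rx": 0,"ry": 0,"rz": 0,"tx": 0,"ty": 0,"tz": 0.05,"gripper": 0.4},
  ],
  squeeze=15,
)

```text
time: 9.6
eef_pos: [0.5829, 0.2613, 0.129]
tcp_rot: [3.141, -0.0, 1.549]
contact_force: [0.3, -0.0, -0.1]
opening: 0.0368
grasp_force: 0.0
```

Request:
drive_tool(
  commands=[
    {"rx": 0,"ry": 0,"rz": 0,"tx": 0,"ty": 0,"tz": 0,"gripper": 0},
    {"rx": 0,"ry": 0,"rz": 0,"tx": 0,"ty": 0,"tz": 0,"gripper": 0},
    {"rx": 0,"ry": 0,"rz": 0,"tx": 0,"ty": 0,"tz": 0,"gripper": 0},
    {"rx": 0,"ry": 0,"rz": 0,"tx": 0,"ty": 0,"tz": 0,"gripper": 0},
    {"rx": 0,"ry": 0,"rz": 0,"tx": 0,"ty": 0,"tz": 0,"gripper": 0},
    {"rx": 0,"ry": 0,"rz": 0,"tx": 0,"ty": 0,"tz": 0,"gripper": 0},
  ],
  squeeze=15,
)

```text
time: 10.2
eef_pos: [0.5822, 0.2612, 0.1283]
tcp_rot: [-3.141, 0.0, 1.549]
contact_force: [-3.3, -0.3, 0.9]
opening: 0.0096
grasp_force: 15.0
```

```bash
python3 - <<'E'
from h import *
s=arm.get_state();print(s['eef_pos'],s['tcp_rot'],s['contact_force'],s['moment'],s['opening'])
E
```

```text
[0.5822 0.2612 0.1283] [-3.1409  0.0002  1.5488] [-3.3084 -0.2792  0.8746] [-0.054   0.3539  0.0169] 0.009558397352280801
```

Request:
drive_tool(
  commands=[
    {"rx": 0,"ry": 0,"rz": -0.5,"tx": -0.03,"ty": 0,"tz": 0,"gripper": 0},
    {"rx": 0,"ry": 0,"rz": -1,"tx": 0,"ty": 0,"tz": 0,"gripper": 0},
    {"rx": 0,"ry": 0,"rz": -1,"tx": 0,"ty": 0,"tz": 0,"gripper": 0},
    {"rx": 0,"ry": 0,"rz": -1,"tx": 0,"ty": 0,"tz": 0,"gripper": 0},
    {"rx": 0,"ry": 0,"rz": -1,"tx": 0,"ty": 0,"tz": 0,"gripper": 0},
    {"rx": 0,"ry": 0,"rz": -1,"tx": 0,"ty": 0,"tz": 0,"gripper": 0},
  ],
  squeeze=20,
)

```text
time: 10.8
eef_pos: [0.5816, 0.2614, 0.1283]
tcp_rot: [-3.141, 0.0, 0.969]
contact_force: [-2.6, 2.3, 0.8]
opening: 0.0099
grasp_force: 20.0
```

Request:
drive_tool(
  commands=[
    {"rx": 0,"ry": 0,"rz": -1,"tx": 0,"ty": 0,"tz": 0,"gripper": 0},
    {"rx": 0,"ry": 0,"rz": -1,"tx": 0,"ty": 0,"tz": 0,"gripper": 0},
    {"rx": 0,"ry": 0,"rz": -1,"tx": 0,"ty": 0,"tz": 0,"gripper": 0},
  ],
  squeeze=20,
)

```text
time: 11.1
eef_pos: [0.5813, 0.2616, 0.1283]
tcp_rot: [-3.141, 0.001, 0.655]
contact_force: [-3.2, 2.9, 1.7]
opening: 0.01
grasp_force: 20.0
```

```bash
python3 - <<'E'
from h import *
s=arm.get_state();print(s['eef_pos'],s['tcp_rot'],s['contact_force'],s['moment'],s['opening'],s['qpos'])
E
```

```text
[0.5813 0.2616 0.1283] [-3.1408  0.0006  0.6545] [-3.152   2.9012  1.7478] [0.561  0.6115 0.0302] 0.01003396072309902 [0.319  0.5997 1.6142 0.0007 0.9285 1.2349]
```

Request:
drive_tool(
  commands=[
    {"rx": 0,"ry": 0,"rz": -0.5,"tx": 0,"ty": 0,"tz": 0,"gripper": 0},
    {"rx": 0,"ry": 0,"rz": -0.4,"tx": 0,"ty": 0,"tz": 0,"gripper": 0},
    {"rx": 0,"ry": 0,"rz": 0,"tx": 0,"ty": 0,"tz": 0,"gripper": 0},
  ],
  squeeze=20,
)

```text
time: 11.4
eef_pos: [0.5813, 0.2617, 0.1283]
tcp_rot: [-3.141, 0.001, 0.564]
contact_force: [-4.2, 4.6, 0.8]
opening: 0.0097
grasp_force: 20.0
```

```bash
python3 - <<'E'
from h import *
s=arm.get_state();print(s['eef_pos'],s['tcp_rot'],s['contact_force'],s['moment'],s['opening'],s['tau'])
E
```

```text
[0.5813 0.2617 0.1283] [-3.1407  0.0006  0.5638] [-4.1813  4.6052  0.7756] [ 0.6889  0.6912 -0.0389] 0.009727007266730725 [ -3.1115 -64.7535 -24.0458  -0.9704  -0.8005   0.5971]
```

Request:
drive_tool(
  commands=[
    {"rx": 0,"ry": 0,"rz": -0.2,"tx": 0,"ty": 0,"tz": 0,"gripper": 0},
    {"rx": 0,"ry": 0,"rz": 0,"tx": 0,"ty": 0,"tz": 0,"gripper": 0},
  ],
  squeeze=20,
)

```text
time: 11.6
eef_pos: [0.5813, 0.2617, 0.1283]
tcp_rot: [-3.141, 0.001, 0.544]
contact_force: [-5.4, 3.2, 0.8]
opening: 0.01
grasp_force: 20.0
```

```bash
python3 - <<'E'
from h import *
s=arm.get_state();print(s['eef_pos'],s['tcp_rot'],s['contact_force'],s['moment'],s['opening'],s['tau'])
E
```

```text
[0.5813 0.2617 0.1283] [-3.1407  0.0006  0.544 ] [-5.4224  3.2497  0.8091] [ 0.6607  0.7486 -0.0743] 0.009963244214368578 [ -3.2023 -64.7483 -24.0525  -0.9935  -0.8054   0.2002]
```

Request:
drive_tool(
  commands=[
    {"rx": 0,"ry": 0,"rz": -0.2,"tx": -0.03,"ty": 0.02,"tz": 0,"gripper": 0},
    {"rx": 0,"ry": 0,"rz": 0,"tx": 0,"ty": 0,"tz": 0,"gripper": 0},
  ],
  squeeze=20,
)

```text
time: 11.8
eef_pos: [0.5812, 0.2617, 0.1283]
tcp_rot: [3.141, -0.0, 0.523]
contact_force: [0.6, 1.7, -0.4]
opening: 0.0098
grasp_force: 20.0
```

```bash
python3 - <<'E'
from h import *
s=arm.get_state();print(s['eef_pos'],s['tcp_rot'],s['contact_force'],s['moment'],s['opening'],s['tau'])
E
```

```text
[0.5812 0.2617 0.1283] [ 3.1411 -0.0004  0.5229] [ 0.6241  1.6843 -0.4308] [ 0.1472 -0.0194  0.3951] 0.00980142706070018 [ -0.8979 -66.0071 -23.0111   0.0353  -0.0325   0.6358]
```

Request:
drive_tool(
  commands=[
    {"rx": 0,"ry": 0,"rz": -0.3,"tx": 0,"ty": 0,"tz": 0,"gripper": 0},
    {"rx": 0,"ry": 0,"rz": 0,"tx": 0,"ty": 0,"tz": 0,"gripper": 0},
  ],
  squeeze=20,
)

```text
time: 12.0
eef_pos: [0.5812, 0.2617, 0.1283]
tcp_rot: [3.141, -0.0, 0.492]
contact_force: [-0.3, 0.7, -0.3]
opening: 0.0104
grasp_force: 20.0
```

```bash
python3 - <<'E'
from h import *
s=arm.get_state();print(s['eef_pos'],s['tcp_rot'],s['contact_force'],s['moment'],s['opening'],s['tau'])
E
```

```text
[0.5812 0.2617 0.1283] [ 3.1413 -0.0001  0.4916] [-0.2726  0.6799 -0.2979] [0.1265 0.0482 0.4074] 0.010360960045010815 [ -1.0519 -65.8403 -23.177    0.1206  -0.1064   0.8625]
```

The moment has risen to 0.4 N m, with the fingers slipping slightly at yaw ≈ 0.53: the screw is seated. Now I'll back off 90°, to tool yaw ≈ 2.11.

Request:
drive_tool(
  commands=[
    {"rx": 0,"ry": 0,"rz": 0.4,"tx": 0,"ty": 0,"tz": 0,"gripper": 0},
    {"rx": 0,"ry": 0,"rz": 1,"tx": 0,"ty": 0,"tz": 0,"gripper": 0},
    {"rx": 0,"ry": 0,"rz": 1,"tx": 0,"ty": 0,"tz": 0,"gripper": 0},
    {"rx": 0,"ry": 0,"rz": 1,"tx": 0,"ty": 0,"tz": 0,"gripper": 0},
    {"rx": 0,"ry": 0,"rz": 1,"tx": 0,"ty": 0,"tz": 0,"gripper": 0},
    {"rx": 0,"ry": 0,"rz": 1,"tx": 0,"ty": 0,"tz": 0,"gripper": 0},
    {"rx": 0,"ry": 0,"rz": 1,"tx": 0,"ty": 0,"tz": 0,"gripper": 0},
    {"rx": 0,"ry": 0,"rz": 1,"tx": 0,"ty": 0,"tz": 0,"gripper": 0},
  ],
  squeeze=30,
)

```text
time: 12.8
eef_pos: [0.5818, 0.2612, 0.1284]
tcp_rot: [3.14, -0.0, 1.271]
contact_force: [3.3, -1.7, -2.5]
opening: 0.0098
grasp_force: 30.0
```

Request:
drive_tool(
  commands=[
    {"rx": 0,"ry": 0,"rz": 1,"tx": 0,"ty": 0,"tz": 0,"gripper": 0},
    {"rx": 0,"ry": 0,"rz": 1,"tx": 0,"ty": 0,"tz": 0,"gripper": 0},
    {"rx": 0,"ry": 0,"rz": 1,"tx": 0,"ty": 0,"tz": 0,"gripper": 0},
    {"rx": 0,"ry": 0,"rz": 1,"tx": 0,"ty": 0,"tz": 0,"gripper": 0},
    {"rx": 0,"ry": 0,"rz": 1,"tx": 0,"ty": 0,"tz": 0,"gripper": 0},
    {"rx": 0,"ry": 0,"rz": 1,"tx": 0,"ty": 0,"tz": 0,"gripper": 0},
    {"rx": 0,"ry": 0,"rz": 1,"tx": 0,"ty": 0,"tz": 0,"gripper": 0},
    {"rx": 0,"ry": 0,"rz": 0,"tx": 0,"ty": 0,"tz": 0,"gripper": 0},
  ],
  squeeze=30,
)

```text
time: 13.6
eef_pos: [0.5826, 0.2612, 0.1283]
tcp_rot: [3.139, 0.001, 2.003]
contact_force: [7.3, -2.5, -4.8]
opening: 0.0096
grasp_force: 30.0
```

```bash
python3 - <<'E'
from h import *
s=arm.get_state();print(s['eef_pos'],s['tcp_rot'],s['contact_force'],s['moment'],s['opening'],s['qpos'])
E
```

```text
[0.5826 0.2612 0.1283] [3.1386 0.0013 2.0033] [ 7.2713 -2.5038 -4.7879] [-0.2705 -1.381   0.0283] 0.00956161831898587 [ 0.3185  0.5997  1.614  -0.0012  0.9248 -0.1133]
```

Request:
drive_tool(
  commands=[
    {"rx": 0,"ry": 0,"rz": 0.5,"tx": 0.03,"ty": -0.01,"tz": 0,"gripper": 0},
    {"rx": 0,"ry": 0,"rz": 0.5,"tx": 0,"ty": 0,"tz": 0,"gripper": 0},
    {"rx": 0,"ry": 0,"rz": 0,"tx": 0,"ty": 0,"tz": 0,"gripper": 0},
  ],
  squeeze=30,
)

```text
time: 13.9
eef_pos: [0.5828, 0.2613, 0.1284]
tcp_rot: [3.14, 0.001, 2.105]
contact_force: [5.7, 0.8, -4.8]
opening: 0.0096
grasp_force: 30.0
```

```bash
python3 - <<'E'
from h import *
s=arm.get_state();print(s['eef_pos'],s['tcp_rot'],s['contact_force'],s['moment'],s['opening'],s['time'])
w=arm.read_camera("wrist");t=arm.read_camera("side");tp=arm.read_camera("top")
cv2.imwrite("pics/w5raw.png",w);t=cv2.resize(t[230:390,190:350],(400,400),interpolation=2)
tp=cv2.resize(tp[150:270,100:220],(400,400),interpolation=2)
cv2.imwrite("pics/f5.png",np.hstack([cv2.resize(w,(533,400))[:, :400],t]))
E
```

```text
[0.5828 0.2613 0.1284] [3.1397 0.0008 2.1051] [ 5.731   0.8282 -4.8492] [-0.0282 -1.2242  0.0167] 0.009579106590224467 13.9
```

View pics/f5.png

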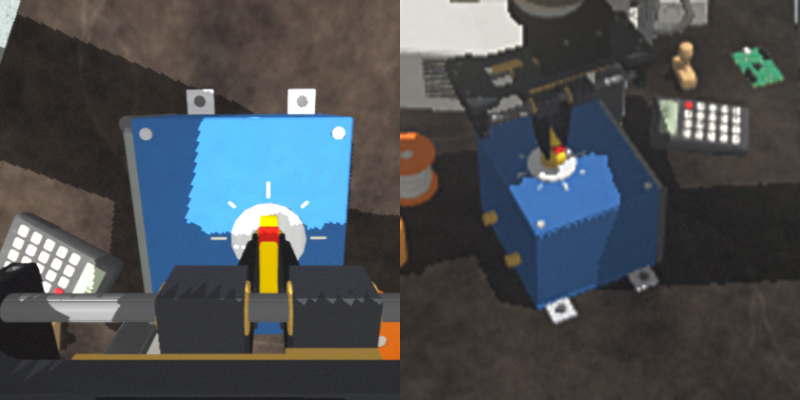

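The wing lines up with the dial tick and the red end points to the hinge side; the door strip runs along the left edge. A quick numeric check of door closure before I hand in.

```bash
python3 - <<'E'
from h import *
im=cv2.imread("pics/w3.png");h=cv2.cvtColor(im,cv2.COLOR_BGR2HSV)
for c in(210,215,240,265,290,315,340,352):
    b=cv2.inRange(h[200:260,c:c+1],(100,130,50),(125,255,255))[:,0]; e=200+np.where(b)[0].max()
    print(c,"blue ends",e,"grey below",im[e+1:e+10,c].mean(1).astype(int))
E
```

```text
210 blue ends 241 grey below [133 156 170 171 145 122 115  73  34]
215 blue ends 241 grey below [158 199 199 208 207 180  72  20  26]
240 blue ends 241 grey below [146 181 183 183 179 154  64  34  22]
265 blue ends 242 grey below [179 182 182 176 159  73  18  28  23]
290 blue ends 242 grey below [151 122  89 108 100  48  17  22  24]
315 blue ends 242 grey below [72 76 75 74 70 37 25 22 24]
340 blue ends 242 grey below [72 70 51 31 24 22 21 19 17]
352 blue ends 242 grey below [42 38 34 29 27 24 26 25 30]
```

```bash
python3 -c "
from bench import arm
print(arm.finish_job())"
```

```text
the job is handed in; nothing more can be done
None
```

The job is handed in: the door was pushed fully shut, then the thumbscrew was turned to its stop and backed off a quarter turn, and it is still held between the fingers; I did not check the surrounding objects one by one, but the arm met no unexpected contact near them.

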